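# Call a refill and point out the empty bin

## Robot

A 7-joint arm with a two-finger parallel gripper is mounted at the origin on the work surface. World frame = base frame: x ahead of the robot, y to its left, z up, the work surface at z = 0. Lengths are in m, angles in rad, forces in N, time in s.
With the tool pointing down it reaches from about 0.4 to 0.9 m from the base axis. Payload 5.5 kg.
Tool frame: the origin (TCP) lies on the centre line of the jaws, within the pads' length; the fingertips stand 25 mm ahead of it and the grasp point (between the pads) lies 6 mm ahead of it; z points along the fingers, y is the line along which they close (so a half turn about z gives the same grasp; the last joint's range is limited). The gripper opens to 85 mm and grips with 20 to 120 N. Pads are 22 mm wide; open, the fingers measure 114 mm over their backs; the gripper's body (76 mm by 85 mm) begins 54 mm behind the grasp point. The pads swing forward as they close: fully open they stand 13 mm farther back than shut.
Start: joints at [1.588, 0.501, -0.427, 1.55, 0.221, 1.138, -0.21], TCP at [0.158, -0.63, 0.256] pointing down, gripper open.
Joint ranges: [-2.88, 2.88], [-0.31, 2.03], [-1.54, 1.56], [0.2, 2.42], [-1.41, 4.55], [0.19, 2.02], [-2.57, 2.57]. Speed limits (rad/s): [2.57, 2.57, 3.14, 3.14, 3.14, 3.14, 3.14].

## Interface

Orientations are given as a unit quaternion [x, y, z, w].
In Python, from cell import env, eyes, ticket, models gives the robot as it stands.
- The arm moves only by the tool play_rows, never from a script. Its argument "commands" is a list of rows, each a list of 7 numbers: the turn, a rotation vector about the tool's x, y, z normalised to -1 to 1, where 1 is 0.08 rad, then the shift along the tool's x, y, z normalised to -1 to 1, where 1 is 2.5 cm, then the gripper command: -1 is fully open, 1 is shut, values between are in proportion. In form: [[ax, ay, az, x, y, z, claw], ...]. A call has 1 to 8 rows; each row shifts and turns the commanded pose from where the row before left it, along the tool's axes as they then stand; what a row does not reach is not made up. A row lasts 1/8 s, in which the tool goes at most 62.5 mm and 10.7 degrees, less where a joint would pass 70% of its speed; a pose out of reach is approached as far as the arm can. A call with a number of a shift or a turn outside -1 to 1 is refused whole. A call with a gripper value outside its range is refused whole. The fingers move at their own pace and stop on an object; "squeeze" is the grip in N (left out, the last holds). Time passes only in rows, so rows that do not move let the fingers close. It gives the time, the measured TCP pose, the force, the opening and the grip force at its end, in the units of the state.
- env.get_obs(): the state, without advancing time (a new reading comes with each control period).
- eyes.snapshot(name): name is "scene" or "top" or "wrist"; returns a dict with "pixels" (400x640x3 uint8, red, green, blue), "intrinsics" (3x3 intrinsics, pixels), "rvec" (rotation vector, rad) and "tvec" (3), from world to camera coordinates, as OpenCV has them. Camera axes: x right, y down, z forward; pixel columns grow to the right and rows downward; lengths in m; the calibration is good to about 2 mm. A picture is of the moment at which its call begins. There is no depth.
- ticket.sign_off(): hands the job in; it is judged then, once.
Trained networks look in a picture, given as the dict that the camera call returned (one of the last four; its "shot" number tells which), for a name from the list of things; names that differ only in an ending like _2 or _b are one class to them, and where a whole thing is asked for, a point or a joint stands for the part that bears it (a point fixed in the world has none). Each returns a list of dicts, best first, with "confidence" (0 to 1); they miss things now and then, are a little off and sometimes report something else, mostly with a low value. They report only what shows in the picture. A call takes as long as a camera call. They do not tell look-alikes from the thing itself.
- models.find_in(picture, target): "bbox" ([left, top, right, bottom] as shares, 0 to 1, of the picture: columns of its width, rows of its height, round what is visible of it).
- models.outline_of(picture, target): "region" (400x640 bool, what is visible of it) and "bbox" ([left, top, right, bottom] as shares, 0 to 1, of the picture: columns of its width, rows of its height, round what is visible of it).
The state is a dict: "time": time; "joints": joint angles; "dq": joint speeds; "effort": joint torques, N m; "eef_pos": TCP position; "orientation": TCP orientation; "force": force on the tool from outside, world axes, zero at the start; "wrist_torque": the same for the moment, N m; "finger_gap": finger opening in m; "finger_force": force on a finger pad.
Only numpy, scipy, OpenCV 4.12 (cv2) and the standard library are available. Lean on these libraries where they do the work, as an engineer would, in place of code of your own. Each camera call takes 0.05 s, during which the arm holds its last target. There are 200 camera calls.

## Task

Call for a refill: press the green button on the yellow call box fully down and let it come back up, then show the store camera which bin has run out by pointing down at the empty blue bin with the fingertips about 3 cm above the middle of its mouth. Hold still there for about two seconds and finish still pointing, clear of everything. Leave the red button unpressed, and do not touch, move or lift any bin or the things lying about.

Things in the scene. Friction and masses are not known exactly. Their poses are not given: they have to be found in the camera images.
- bin_empty_mouth (a point): Centre of the open mouth of the EMPTY blue picking bin, at rim height, 75 mm above the bench. All three bins are the same loose blue plastic bin, 160 (x) x 100 (y) x 75 mm high, walls 4 mm, the front wall (the bin's own -x side, roughly towards the robot) cut down to 35 mm; this bin's bare blue floor is seen inside. z up. The bins stand side by side in any order.
- bin_empty: The empty blue bin itself; origin at the centre of its underside, z up, x from its low front to its back.
- bin_bolts: Same blue bin, with a heap of grey steel hexagon bolts in it, below the rim; origin at the centre of its underside. Not to be touched.
- bin_nuts: Same blue bin, with a heap of brass hexagon nuts in it, below the rim; origin at the centre of its underside. Not to be touched.
- callbox: Yellow call box fixed to the bench, 190 (x) x 90 (y) x 50 mm high, turned by up to 20 degrees; origin at the centre of its underside. On its top are the green button (47 mm from the centre towards its own -x end, nearer the robot) and the red button (47 mm towards +x).
- green_button_top (a point): Centre of the top face of the green push button (34 mm across, in a low black housing on the call box); it is pressed straight down.
- green_button (a joint): How far the green button is pushed in, m: 0 out, 0.006 fully down. A spring, about 5 N when fully down, brings it back.
- red_button_top (a point): Centre of the top face of the red push button on the call box, 94 mm from the green one, of the same shape. Not to be pressed.
- red_button (a joint): How far the red button is pushed in, m: 0 out, 0.006 fully down.
- screwdriver: Loose screwdriver with an orange handle lying flat between robot and bins, 200 mm long, 26 mm high; origin on the bench under the middle of its length, x from handle to tip. Bystander.
- bearing: Loose steel bearing ring lying flat behind the bins, 62 mm across, 18 mm high; origin at the centre of its underside. Bystander.
- battery: Loose black and green power-tool battery behind the bins, 75 x 115 x 60 mm high; origin at the centre of its underside. Bystander.
- socket: Loose deep steel socket standing upright behind the call box, 28 mm across, 60 mm high; origin at the centre of its underside. Bystander.
There are look-alikes about, which are no part of the job. What is shaped like the bin_empty but pink or turquoise is not meant.

How it is judged:
On the way, in this order (a step that is already met when the one before it is completed fails the run):
1. the green button is pressed down (4.5 mm or more of its 6 mm) (value of joint green_button above 0.0045 m), for 0.05 s.
2. with the button back up, the fingertips point at the empty bin from just above the middle of its mouth, and dwell there (horizontal distance between the grasp point and bin_empty_mouth below 0.035 m and z of the grasp point in the frame of bin_empty_mouth between 0.02 and 0.08 m and value of joint each of green_button, red_button below 0.001 m), for 1.5 s.
At the end, for the whole second after the job is handed in: The grasp point (about 19 mm behind the fingertips) is within 35 mm sideways of the centre of the empty bin's mouth and 20 to 80 mm above its rim, both buttons are up, and every bin and loose thing is at rest within 12 mm of where it stood (all of step 2 and distance of each of bin_empty, bin_bolts, bin_nuts, screwdriver, bearing, battery, socket from where it was at the start of the episode below 0.012 m and linear speed of each of bin_empty, bin_bolts, bin_nuts below 0.02 m/s); the robot touches nothing.
It fails at once if the robot touches a bin (contact force between any of the fingers, the arm and bin_empty above 0.5 N or contact force between any of the fingers, the arm and bin_bolts above 0.5 N or contact force between any of the fingers, the arm and bin_nuts above 0.5 N).
It fails at once if the robot touches one of the loose things lying about (contact force between any of the fingers, the arm and screwdriver above 0.5 N or contact force between any of the fingers, the arm and bearing above 0.5 N or contact force between any of the fingers, the arm and battery above 0.5 N or contact force between any of the fingers, the arm and socket above 0.5 N).
It fails at once if a bin or loose thing is moved or lifted (distance of any of bin_empty, bin_bolts, bin_nuts, screwdriver, bearing, battery, socket from where it was at the start of the episode above 0.012 m).
It fails at once if the red button is pressed (value of joint red_button above 0.002 m).
It also fails if it takes over 35 s, if anything falls off the work surface, if the arm or the gripper's body presses on something with over 40 N, if the wrist force passes 120 N, or if a joint passes its speed limit or range.

## Working session

There is one attempt and no reset: what is moved stays moved. The work goes in short steps, Python scripts to look and compute and a tool call to move; the robot and the scene stay as the last step left them, time stands still between calls to the robot, and variables do not carry over. Pictures are saved under pics/ and viewed, at most 10 in all, crops included, and the job is handed in when it is done.

Besides the shell and the picture viewer there is one more tool, called after "Emit:" in YAML: its name, and indented under it one key for each argument. play_rows: Moves the arm, as the interface text tells. Scaled input: -1 to 1 covers 2.5 cm each way for a shift and 0.08 rad each way for a turn. Its arguments: {"type":"object","properties":{"commands":{"type":"array","items":{"type":"array","items":{"type":"number","minimum":-1,"maximum":1}}},"squeeze":{"type":"number"}},"required":["commands"]}

```bash
mkdir -p pics; cat > h.py <<'E'
import numpy as np, cv2
from cell import env, eyes, ticket, models
def cam(p):
    R=cv2.Rodrigues(np.array(p["rvec"],float))[0]; return R,np.array(p["tvec"],float).ravel(),np.array(p["intrinsics"],float)
def ray(p,uv):
    R,t,K=cam(p); d=R.T@np.linalg.solve(K,[uv[0],uv[1],1.]); return -R.T@t,d
def atz(p,uv,z):
    c,d=ray(p,uv); return c+d*(z-c[2])/d[2]
def tri(obs):
    A=np.zeros((3,3));b=np.zeros(3);
    for p,uv in obs:
        c,d=ray(p,uv); d=d/np.linalg.norm(d); M=np.eye(3)-np.outer(d,d);A+=M;b+=M@c
    return np.linalg.solve(A,b)
def proj(p,X):
    return cv2.projectPoints(np.array(X,float).reshape(-1,3),np.array(p["rvec"],float),np.array(p["tvec"],float),cam(p)[2],None)[0].reshape(-1,2)
def cen(m):
    ys,xs=np.nonzero(m); return np.array([xs.mean(),ys.mean()])
def save(p,n): cv2.imwrite('pics/'+n,cv2.cvtColor(p["pixels"],cv2.COLOR_RGB2BGR))
E
python3 - <<'E'
from h import *
o=env.get_obs();print({k:np.round(o[k],3) for k in ("time","eef_pos","orientation","force")})
for n in("scene","top"):
    p=eyes.snapshot(n);save(p,n+'0.png');print(n,-cam(p)[0].T@cam(p)[1])
    for t in("bin_empty","bin_bolts","bin_nuts","callbox","green_button","red_button","screwdriver","bearing","battery","socket"):
        for r in models.outline_of(p,t)[:3]:
            c=cen(r["region"]);print(t,round(r["confidence"],2),c.round(1),r["region"].sum(),(np.array(r["bbox"])*[640,400,640,400]).round(0),'z.05',atz(p,c,.05).round(3)[:2],'z.075',atz(p,c,.075).round(3)[:2])
E
```

```text
{'time': np.float64(0.0), 'eef_pos': array([ 0.158, -0.63 ,  0.255]), 'orientation': array([ 0.992,  0.123, -0.   , -0.001]), 'force': array([-0.674, -1.266, -0.805])}
scene [ 1.36907407 -0.32865117  0.88212345]
bin_empty 0.91 [458.8 191.3] 2512 [425. 168. 491. 216.] z.05 [0.706 0.456] z.075 [0.726 0.432]
bin_empty 0.84 [348.3 157.6] 1804 [321. 136. 378. 182.] z.05 [0.435 0.255] z.075 [0.463 0.237]
bin_empty 0.81 [418.2 148.3] 1549 [394. 130. 443. 170.] z.05 [0.489 0.475] z.075 [0.516 0.451]
bin_bolts 0.92 [390.3 201.4] 2307 [354. 175. 420. 229.] z.05 [0.656 0.26 ] z.075 [0.678 0.243]
bin_bolts 0.66 [322.5 207. ] 2422 [290. 177. 357. 238.] z.05 [0.594 0.085] z.075 [0.617 0.072]
bin_nuts 0.85 [258.4 222.6] 2332 [226. 193. 287. 251.] z.05 [ 0.573 -0.09 ] z.075 [ 0.597 -0.097]
callbox 0.98 [182.1 245.9] 2813 [148. 214. 221. 282.] z.05 [ 0.565 -0.286] z.075 [ 0.589 -0.287]
green_button 0.67 [394.6 243.9] 403 [382. 233. 407. 254.] z.05 [0.791 0.184] z.075 [0.808 0.168]
green_button 0.65 [167.4 224.4] 129 [157. 218. 173. 229.] z.05 [ 0.476 -0.3  ] z.075 [ 0.503 -0.301]
red_button 0.56 [189
[... 1722 characters left out ...]
5 [ 0.581 -0.272] z.075 [ 0.576 -0.264]
red_button 0.43 [350.2 279.6] 502 [300. 275. 377. 284.] z.05 [0.366 0.019] z.075 [0.366 0.02 ]
screwdriver 0.81 [354.7 280.3] 384 [333. 274. 379. 284.] z.05 [0.364 0.008] z.075 [0.364 0.009]
screwdriver 0.21 [389.  210.6] 2814 [364. 176. 416. 245.] z.05 [ 0.537 -0.083] z.075 [ 0.533 -0.079]
bearing 0.6 [274.3 132.6] 380 [265. 122. 286. 146.] z.05 [0.746 0.209] z.075 [0.738 0.206]
battery 0.62 [345.  117.5] 1371 [326. 101. 367. 134.] z.05 [0.785 0.024] z.075 [0.776 0.025]
socket 0.73 [274.1 132.8] 397 [263. 123. 289. 147.] z.05 [0.746 0.21 ] z.075 [0.737 0.207]
socket 0.7 [451.5 125.7] 165 [446. 116. 460. 132.] z.05 [ 0.759 -0.253] z.075 [ 0.751 -0.246]
```

View pics/top0.png

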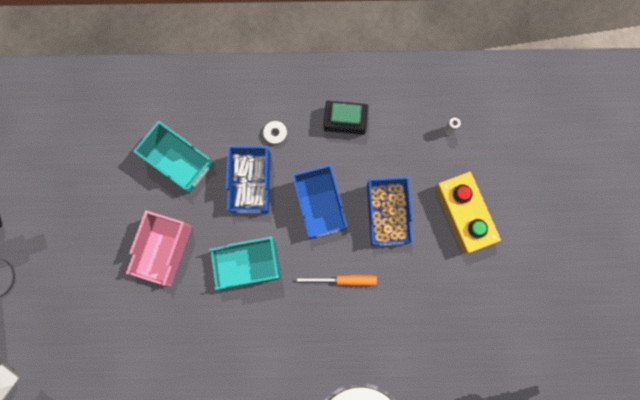

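View pics/scene0.png

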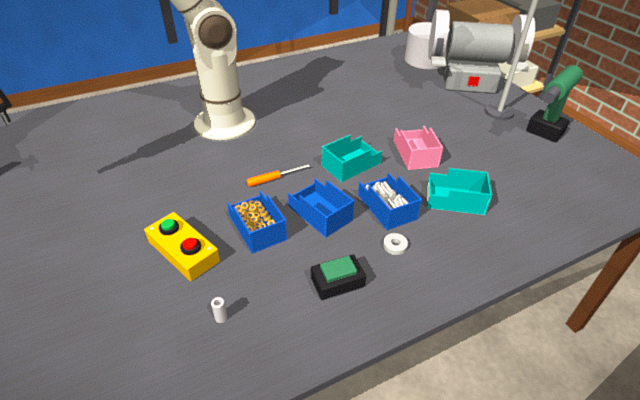

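The top view shows the empty blue bin at about (320,202), between bolts (248,180) and nuts (390,212). The green button is at (479,228) and the red at (463,193). The scene view agrees: empty bin at (322,207), green button at (168,225). Next I measure both from the two views.

```bash
python3 - <<'E'
from h import *
from scipy.optimize import minimize
P={n:eyes.snapshot(n) for n in("scene","top")}
def colmask(p,f,box):
    h=cv2.cvtColor(p["pixels"],cv2.COLOR_RGB2HSV).astype(int); m=f(h[...,0],h[...,1],h[...,2]); k=np.zeros_like(m);k[box[1]:box[3],box[0]:box[2]]=1
    m=(m&k).astype(np.uint8); n,l,s,c=cv2.connectedComponentsWithStats(m); i=1+np.argmax(s[1:,4]); return l==i,s[i]
for nm,f in (("green",lambda h,s,v:(abs(h-68)<18)&(s>120)&(v>60)),("red",lambda h,s,v:((h<8)|(h>172))&(s>150)&(v>60))):
    ob=[]
    for n,b in(("scene",(140,205,230,285)),("top",(430,165,505,260))):
        m,s=colmask(P[n],f,b); ob.append((P[n],cen(m))); print(nm,n,s,cen(m))
    X=tri(ob);print(nm,X.round(4),[ (proj(p,X)[0]-uv).round(1) for p,uv in ob])
def fit(name,dims,z0,boxes,f,x0):
    M={n:colmask(P[n],f,boxes[n])[0] for n in P}
    a,b,h=dims; C=np.array([[i*a/2,j*b/2,k] for i in(-1,1) for j in(-1,1) for k in(0,h)])
    def pr(x,n):
        c,s=np.cos(x[2]),np.sin(x[2]); W=np.c_[x[0]+c*C[:,0]-s*C[:,1],x[1]+s*C[:,0]+c*C[:,1],C[:,2]]
        q=cv2.convexHull((proj(P[n],W)*16).round().astype(np.int32)); im=np.zeros((400,640),np.uint8);cv2.fillPoly(im,[q],1,shift=4);return im>0
    def hull(m):
        q=cv2.convexHull(np.argwhere(m)[:,::-1].astype(np.int32).copy());im=np.zeros((400,640),np.uint8);cv2.fillPoly(im,[q],1);return im>0
    H={n:hull(M[n]) for n in M}
    iou=lambda x:[(pr(x,n)&H[n]).sum()/(pr(x,n)|H[n]).sum() for n in H]
    r=min((minimize(lambda x:-sum(iou(x)),x0+np.array([0,0,d]),method='Nelder-Mead',options=dict(initial_simplex=x0+np.array([0,0,d])+np.array([[0,0,0],[.02,0,0],[0,.02,0],[0,0,.15]]))) for d in(0,.2,-.2)),key=lambda r:r.fun)
    print(name,r.x.round(4),np.round(iou(r.x),3))
blue=lambda h,s,v:(abs(h-110)<14)&(s>140)&(v>40)
fit("empty",(.16,.1,.075),0,dict(scene=(286,175,360,240),top=(290,160,350,242)),blue,np.array([.56,.09,.1]))
fit("nuts",(.16,.1,.075),0,dict(scene=(222,190,290,255),top=(360,172,417,250)),blue,np.array([.54,-.08,.0]))
yel=lambda h,s,v:(abs(h-25)<8)&(s>120)&(v>60)
fit("callbox",(.19,.09,.05),0,dict(scene=(140,205,225,285),top=(430,165,505,260)),yel,np.array([.53,-.28,.3]))
E
```

```text
green scene [161 219  14  12 133] [167.52631579 224.45864662]
green top [472 221  15  14 164] [478.7195122  227.63414634]
green [ 0.49   -0.3009  0.0628] [array([-0.1, -0. ]), array([-0.1, -0. ])]
red scene [182 238  16  13 147] [189.42857143 243.75510204]
red top [456 186  16  14 166] [463.56626506 192.48795181]
red [ 0.5789 -0.2689  0.0634] [array([-0.1, -0. ]), array([-0.1, -0. ])]
empty [0.5641 0.0928 0.2559] [0.886 0.975]
nuts [ 0.5381 -0.0855  0.0323] [0.877 0.944]
callbox [ 0.534  -0.2846  0.3396] [0.972 0.961]
```

Green-to-red distance is 94.6 mm (94 stated) and the green top measures about z 0.063, so both agree with the text. The empty bin's centre is (0.564, 0.093). I'll shut the fingers and go over the green button.

Emit:
play_rows:
  commands:
    - [0,0,0,0.9,-0.55,0,1]
    - [0,0,0,0.95,-0.56,0,1]
    - [0,0,0,0.95,-0.56,0,1]
    - [0,0,0,0.95,-0.56,0,1]
    - [0,0,0,0.95,-0.56,0,1]
    - [0,0,0,0.95,-0.56,0,1]
    - [0,0,0,0.95,-0.56,0,1]
    - [0,0,0,0.95,-0.56,0,1]
  squeeze: 20

```text
time: 2.2
eef_pos: [0.3157, -0.4739, 0.2565]
orientation: [0.992, 0.123, 0.0, -0.0]
force: [0.8, -0.0, -0.1]
finger_gap: 0.0001
finger_force: 0.0
```

Emit:
play_rows:
  commands:
    - [0,0,0,0.95,-0.56,0,1]
    - [0,0,0,0.95,-0.56,0,1]
    - [0,0,0,0.95,-0.56,0.2,1]
    - [0,0,0,0.95,-0.56,0.5,1]
    - [0,0,0,0.95,-0.56,0.8,1]
    - [0,0,0,0.95,-0.56,0.8,1]
    - [0,0,0,0.95,-0.56,0.8,1]
    - [0,0,0,0.95,-0.56,0.5,1]

```text
time: 3.2
eef_pos: [0.4716, -0.3186, 0.1655]
orientation: [0.992, 0.123, -0.0, -0.001]
force: [-0.9, -0.0, 0.4]
finger_gap: -0.0002
finger_force: 0.0
```

Emit:
play_rows:
  commands:
    - [0,0,0,0.9,-0.56,0,1]
    - [0,0,0,0,0,0,1]
    - [0,0,0,0,0,0,1]

```text
time: 3.58
eef_pos: [0.4892, -0.302, 0.1665]
orientation: [0.992, 0.123, -0.0, 0.0]
force: [-1.2, 0.2, -0.5]
finger_gap: 0.0002
finger_force: 0.0
```

```bash
cat > d.py <<'E'
from h import *
from scipy.spatial.transform import Rotation as Ro
def delta(T):
    o=env.get_obs();d=Ro.from_quat(o["orientation"]).inv().apply(np.array(T)-o["eef_pos"]);print("t",round(float(o["time"]),2),"pos",np.round(o["eef_pos"],4),"gap",o["finger_gap"],"F",np.round(o["force"],2),"units",(d/.025).round(2),"tilt",Ro.from_quat(o["orientation"]).as_matrix()[:,2].round(3))
E
python3 - <<'E'
from d import *
delta([.49,-.301,.12])
p=eyes.snapshot("wrist");save(p,"w1.png");print(proj(p,[[.49,-.301,.065],[.579,-.269,.065]]))
E
```

```text
t 3.58 pos [ 0.4892 -0.302   0.1665] gap 0.00023671477923525085 F [-1.19  0.19 -0.53] units [ 0.04 -0.03  1.86] tilt [-0. -0. -1.]
[[317.45533703 209.62507173]
 [302.57117436  71.7875627 ]]
```

View pics/w1.png

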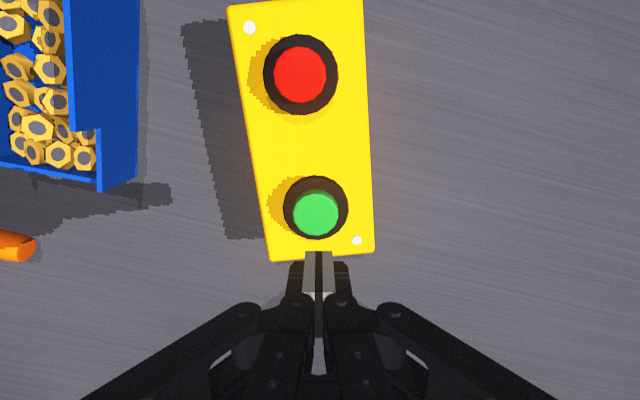

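The wrist view shows the green button at (316,214), within 5 px of its projected place, and the red button clear at (300,75). I'll descend.

Emit:
play_rows:
  commands:
    - [0,0,0,0,0,0.8,1]
    - [0,0,0,0,0,0.8,1]
    - [0,0,0,0,0,0.8,1]
    - [0,0,0,0,0,0.2,1]
    - [0,0,0,0,0,0,1]

```text
time: 4.25
eef_pos: [0.4894, -0.3019, 0.1006]
orientation: [0.992, 0.123, -0.0, -0.001]
force: [0.4, 0.7, 0.1]
finger_gap: -0.0
finger_force: 0.0
```

Emit:
play_rows:
  commands:
    - [0,0,0,0,0,0.2,1]
    - [0,0,0,0,0,0.2,1]
    - [0,0,0,0,0,0,1]

```text
time: 4.62
eef_pos: [0.4904, -0.3025, 0.0919]
orientation: [0.992, 0.123, 0.001, 0.001]
force: [0.7, 0.4, 3.6]
finger_gap: -0.0002
finger_force: 2.2
```

Emit:
play_rows:
  commands:
    - [0,0,0,0,0,0.1,1]
    - [0,0,0,0,0,0.1,1]
    - [0,0,0,0,0,0,1]

```text
time: 5.0
eef_pos: [0.4906, -0.3026, 0.0906]
orientation: [0.992, 0.123, 0.0, 0.002]
force: [-8.7, 4.5, 33.4]
finger_gap: 0.0
finger_force: 16.9
```

```bash
python3 - <<'E'
from d import *
delta([.49,-.301,.12])
p=eyes.snapshot("wrist");s=eyes.snapshot("scene")
a=cv2.resize(p["pixels"][60:300,200:440],(480,480));b=cv2.resize(s["pixels"][195:275,140:230][:,:80],(320,320),interpolation=cv2.INTER_CUBIC)
im=np.zeros((480,800,3),np.uint8);im[:,:480]=a;im[:320,480:]=b
save({"pixels":im},"c2.png")
E
```

```text
t 5.0 pos [ 0.4906 -0.3026  0.0906] gap 3.711371667913081e-05 F [-8.66  4.55 33.39] units [-0.01 -0.06 -1.18] tilt [ 0.001 -0.003 -1.   ]
```

View pics/c2.png

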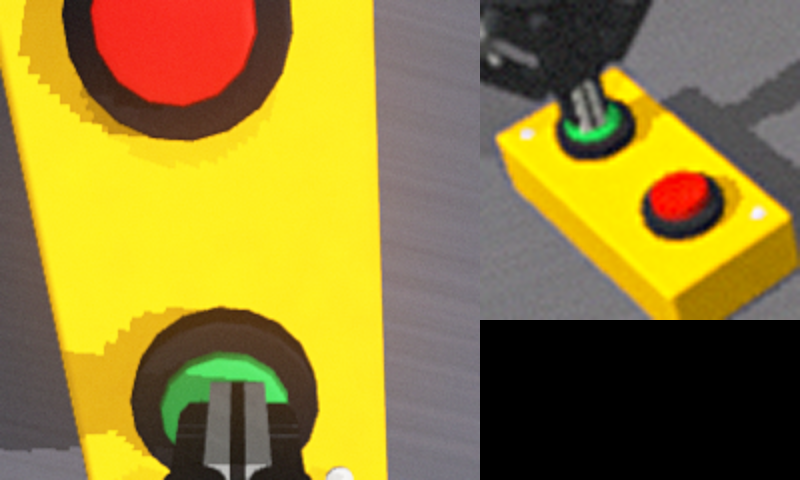

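The green cap is pushed down flush in its housing with the fingertips centred on it, and the red one is still proud. With 33 N on a 5 N spring, green is fully down. I'll lift straight up, then cross high above the bins.

Emit:
play_rows:
  commands:
    - [0,0,0,0,0,-0.3,1]
    - [0,0,0,0,0,-0.7,1]
    - [0,0,0,0,0,-1,1]
    - [0,0,0,0,0,-1,1]
    - [0,0,0,0,0,-1,1]
    - [0,0,0,0,0,-1,1]
    - [0,0,0,0,0,-0.6,1]
    - [0,0,0,0,0,0,1]

```text
time: 6.1
eef_pos: [0.4899, -0.3025, 0.2273]
orientation: [0.992, 0.123, 0.001, 0.001]
force: [0.3, -0.1, -1.0]
finger_gap: -0.0003
finger_force: 0.0
```

Emit:
play_rows:
  commands:
    - [0,0,0,0.42,-0.91,0,1]
    - [0,0,0,0.42,-0.91,0,1]
    - [0,0,0,0.42,-0.91,0,1]
    - [0,0,0,0.42,-0.91,0,1]
    - [0,0,0,0.42,-0.91,0,1]
    - [0,0,0,0.42,-0.91,0,1]
    - [0,0,0,0.42,-0.91,0,1]
    - [0,0,0,0.42,-0.91,0,1]

```text
time: 7.1
eef_pos: [0.5259, -0.1044, 0.225]
orientation: [0.992, 0.123, -0.001, -0.0]
force: [0.5, 0.6, 0.5]
finger_gap: 0.0
finger_force: 0.0
```

Emit:
play_rows:
  commands:
    - [0,0,0,0.42,-0.91,0,1]
    - [0,0,0,0.42,-0.91,0,1]
    - [0,0,0,0.42,-0.91,0,1]
    - [0,0,0,0.42,-0.91,0,1]
    - [0,0,0,0.42,-0.91,0,1]
    - [0,0,0,0.42,-0.91,0,1]
    - [0,0,0,0.42,-0.91,0,1]
    - [0,0,0,0.42,-0.91,0,1]

```text
time: 8.1
eef_pos: [0.5632, 0.0923, 0.2249]
orientation: [0.992, 0.123, -0.001, -0.0]
force: [0.1, -0.8, 0.1]
finger_gap: 0.0
finger_force: 0.0
```

```bash
python3 - <<'E'
from d import *
delta([.564,.093,.13])
p=eyes.snapshot("wrist");c,s=np.cos(.256),np.sin(.256)
W=[[.564+c*i*.08-s*j*.05,.093+s*i*.08+c*j*.05,.075] for i,j in((-1,-1),(-1,1),(1,1),(1,-1))]
im=p["pixels"].copy();cv2.polylines(im,[proj(p,W).round().astype(np.int32)],True,(255,0,0));save({"pixels":im},"w3.png")
E
```

```text
t 8.1 pos [0.5632 0.0923 0.2249] gap 2.1200333512791708e-05 F [ 0.13 -0.81  0.14] units [ 0.05 -0.02  3.79] tilt [-0.002 -0.    -1.   ]
```

View pics/w3.png

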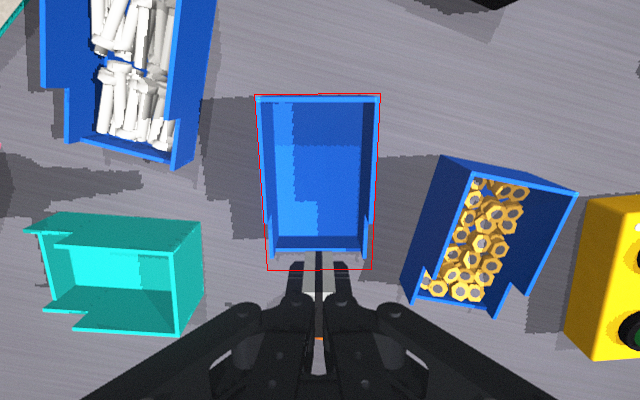

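The projected rim (red outline) fits the empty bin at (318,180) within a few mm. I'll descend 95 mm and hold.

Emit:
play_rows:
  commands:
    - [0,0,0,0.05,0,0.7,1]
    - [0,0,0,0,0,0.8,1]
    - [0,0,0,0,0,0.8,1]
    - [0,0,0,0,0,0.7,1]
    - [0,0,0,0,0,0.5,1]
    - [0,0,0,0,0,0.3,1]
    - [0,0,0,0,0,0,1]
    - [0,0,0,0,0,0,1]

```text
time: 9.15
eef_pos: [0.5656, 0.0923, 0.1319]
orientation: [0.992, 0.123, 0.001, -0.0]
force: [0.1, 0.5, -0.7]
finger_gap: 0.0002
finger_force: 0.0
```

Emit:
play_rows:
  commands:
    - [0,0,0,0,0,0,1]
    - [0,0,0,0,0,0,1]
    - [0,0,0,0,0,0,1]
    - [0,0,0,0,0,0,1]
    - [0,0,0,0,0,0,1]
    - [0,0,0,0,0,0,1]
    - [0,0,0,0,0,0,1]
    - [0,0,0,0,0,0,1]

```text
time: 10.15
eef_pos: [0.5651, 0.092, 0.1313]
orientation: [0.992, 0.123, 0.0, -0.0]
force: [0.9, -1.0, -0.0]
finger_gap: -0.0003
finger_force: 0.0
```

Emit:
play_rows:
  commands:
    - [0,0,0,0,0,0,1]
    - [0,0,0,0,0,0,1]
    - [0,0,0,0,0,0,1]
    - [0,0,0,0,0,0,1]
    - [0,0,0,0,0,0,1]
    - [0,0,0,0,0,0,1]
    - [0,0,0,0,0,0,1]
    - [0,0,0,0,0,0,1]

```text
time: 11.15
eef_pos: [0.5651, 0.092, 0.1313]
orientation: [0.992, 0.123, 0.0, 0.0]
force: [-0.3, 0.5, 0.1]
finger_gap: -0.0002
finger_force: 0.0
```

```bash
python3 - <<'E'
from d import *
delta([.564,.093,.13])
s=eyes.snapshot("scene");save({"pixels":cv2.resize(s["pixels"][130:330,130:450],(800,500))},"s4.png")
E
```

```text
t 11.15 pos [0.5651 0.092  0.1313] gap -0.00020469924517832355 F [-0.35  0.48  0.06] units [-0.03 -0.05  0.05] tilt [ 0. -0. -1.]
```

View pics/s4.png

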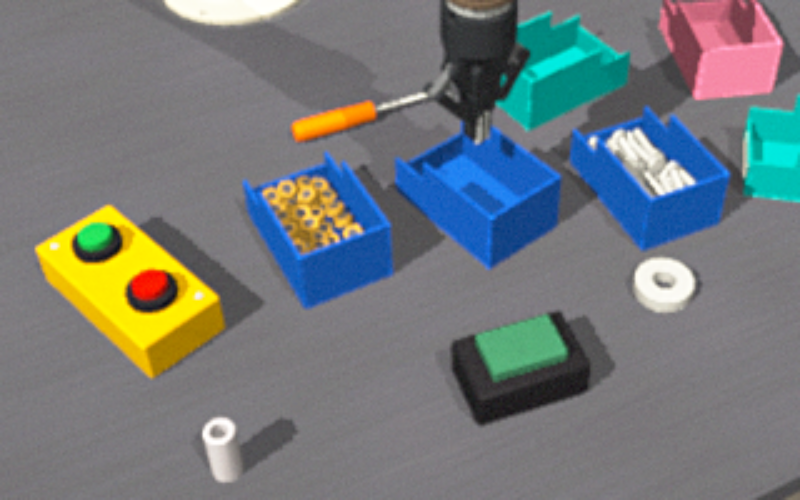

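The fingertips are above the empty bin at (480,140 in the crop), the green button at (97,240) is back up, and nothing has moved. The arm has held still for over 2 s, so I'll hand in.

```bash
python3 -c "
from cell import ticket
print(ticket.sign_off())"
```

```text
the job is handed in; nothing more can be done
None
```

I pressed the green button fully down and let it come back up, held the fingertips about 3 cm above the middle of the empty blue bin for over two seconds, and handed in still pointing there; the hand-in gave no verdict.

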